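Start a drying run: tray home, dial up four clicks, press start

TASK

Start the slide dryer by fingertip, without pinching or lifting anything: push the tray of smears fully home against the white block at the back of the plate, and turn the black click-stop dial clockwise by exactly four clicks from where it stands, never past the fourth, by pushing one side of its grip wing. Only when the tray is home and the dial rests on its fourth click, press the round start key fully down and let go. Leave the things round the dryer where they are.

Things in the scene. Friction and masses are not known exactly. Their poses are not given: they have to be found in the camera images.
- dryer: white slide dryer, fixed, 190 (x) x 226 (y) mm; origin at the centre of its underside, front faces its -x, +y its left. Left: dark plate, top z 50, from x -95 to a white block (face x 35, top z 62), between a rail (inner side y 107, top z 58) and the console side (y -23). Right: console, y -113 to -23, level top z 62, dial at the back, start key in front. Nothing on it is above z 89 mm.
- tray: loose aluminium tray with four fixed glass slides, 106 (x) x 124 (y) mm, about 0.22 kg, flat on the plate with 3 mm play at each side, drawn out to the front. Origin at the centre of its underside, axes as the dryer's. Side and back edges 7 mm high, front edge 12 mm.
- tray_lip (a point): middle of the front (outer) face of the tray's upturned push lip, 14 mm above the plate; the lip is 66 mm wide (y), 3 mm thick, and reaches 24 mm above the plate. Push it along the dryer's +x; sliding takes 1 to 3 N.
- tray_home (a point): fixed point on the plate where the tray's origin lies when its back edge stands against the white block (fully home). Axes as the dryer's.
- dial (a joint): dial angle in rad, growing clockwise seen from above; ten stops 0.524 rad (30 deg) apart from 0 to 4.712; it starts in one of the first four. A click needs up to 0.09 N m (4 N at 25 mm from the axis), rising to half-way; past half-way between two stops a spring ball carries the dial on into the next stop, ahead of the finger, where it rests.
- dial_centre (a point): point on the dial's vertical axis, 18 mm above the console top. Black skirt 58 mm across, top 6 mm above the console; across it a straight upright grip wing 62 mm long, 11 mm wide, from 6 to 26 mm above the console. The x axis points along the wing to the pointer end.
- dial_pointer (a point): point at the pointer end of the wing (white line on top), 30 mm from the axis, same height as dial_centre.
- wing_left: the half of the grip wing on the anticlockwise side of the pointer (left when looking from the centre to the pointer); a push on this side near the pointer end turns the dial clockwise. Origin on the dial's axis at the console top.
- wing_right: the other half of the grip wing, on the clockwise side of the pointer.
- start_key (a joint): travel of the round grey start key in m: 0 up, 0.004 fully down; 23 mm across, springs back, about 4 N at the bottom.
- start_key_top (a point): centre of the start key's top face when it is up, 10 mm above the console top; pressed straight down.
- oil_bottle: bystander: small amber dropper bottle, 29 mm across, 91 mm tall, behind the right part of the dryer; origin at its underside. Leave it where it lies.
- petri_dish: bystander: clear covered dish, 59 mm across, 14 mm tall, behind the dryer; origin at its underside. Leave it where it lies.
- chamber_case: bystander: dark flat case, 52x94x20 mm, behind the dryer; origin at its underside. Leave it where it lies.
- marker: bystander: marker pen, 14x131x16 mm, lying in front of the dryer's right part; origin at its underside. Leave it where it lies.
- tweezers: bystander: steel tweezers, 13x118x7 mm, lying in front of the marker; origin at its underside. Leave it where it lies.

How it is judged (in metres and radians):
On the way, in this order (a step that is already met when the one before it is completed fails the run):
1. the tray is fully home and the dial rests four clicks clockwise of its start (x of tray in the frame of tray_home above -0.004 m and height (world z) of tray below 0.054 m and angle between tray's own z axis and vertical below 0.05 rad and distance of dial_pointer from where it was at the start of the episode between 0.0497 and 0.0539 m and velocity of joint dial between -0.3 and 0.3 rad/s), for 0.2 s.
2. the start key is pressed fully down with the tray home and the dial on the fourth click (x of tray in the frame of tray_home above -0.004 m and height (world z) of tray below 0.054 m and angle between tray's own z axis and vertical below 0.05 rad and distance of dial_pointer from where it was at the start of the episode between 0.0497 and 0.0539 m and value of joint start_key above 0.003 m), for 0.02 s.
At the end, for the whole second after the job is handed in: The tray lies flat on the plate within 4 mm of the back stop, the dial rests in the stop four clicks (120 deg, within 8 deg) clockwise of its start, and the start key has been pressed and is up again (x of tray in the frame of tray_home above -0.004 m and height (world z) of tray below 0.054 m and angle between tray's own z axis and vertical below 0.05 rad and distance of dial_pointer from where it was at the start of the episode between 0.0497 and 0.0539 m and velocity of joint dial between -0.05 and 0.05 rad/s and value of joint start_key below 0.001 m and linear speed of tray below 0.01 m/s); the robot touches nothing.
It fails at once if the dial is turned past the fourth click (more than four and a half) (distance of dial_pointer from where it was at the start of the episode above 0.0558 m).
It fails at once if the start key is pressed before the tray is home and the dial on the fourth click (value of joint start_key above 0.002 m and not ((x of tray in the frame of tray_home above -0.004 m and height (world z) of tray below 0.054 m and angle between tray's own z axis and vertical below 0.05 rad) and distance of dial_pointer from where it was at the start of the episode between 0.0497 and 0.0539 m)).
It fails at once if the grip wing is pinched: both of its sides pressed at once (contact force between the fingers and wing_left above 1 N and contact force between the fingers and wing_right above 1 N).
It fails at once if the tray is lifted or tipped (height (world z) of tray above 0.058 m or angle between tray's own z axis and vertical above 0.15 rad).
It fails at once if a bystander (oil bottle, dish, case, marker or tweezers) is moved or lifted (distance of any of oil_bottle, petri_dish, chamber_case, marker, tweezers from where it was at the start of the episode above 0.015 m).
It also fails if it takes over 58 s, if anything falls off the work surface, if the arm or the gripper's body presses on something with over 40 N, if the wrist force passes 120 N, or if a joint passes its speed limit or range.

ROBOT

A 7-joint arm with a two-finger parallel gripper is mounted at the origin on a cart in front of the work surface, level with it; the furniture and walls round the work are solid. World frame = base frame: x ahead of the robot, y to its left, z up, the work surface at z = 0. Lengths are in mm, angles in rad, forces in N, time in s.
With the tool pointing down it reaches from about 400 to 850 mm from the base axis. Payload 4.5 kg.
Tool frame: the origin (TCP) lies where the fingers leave the gripper's body, on its centre line; the fingertips stand 64 mm ahead of it and the grasp point (between the pads) lies 45 mm ahead of it; z points along the fingers, y is the line along which they close (so a half turn about z gives the same grasp; the last joint's range is limited). The gripper opens to 88 mm and grips with 3 to 60 N. Pads are 18 mm wide; open, the fingers measure 123 mm over their backs; the gripper's body (75 mm by 187 mm) begins 45 mm behind the grasp point.
Start: joints at [-1.195, 0.689, -0.195, 1.565, 0.157, 0.902, -0.215], TCP at [209.47, 588.872, 302.743] pointing down, gripper open.
Joint ranges: [-3.01, 3.01], [-0.46, 2.08], [-1.47, 1.51], [0.13, 2.56], [-1, 4.14], [0.04, 2.09], [-2.66, 2.66]. Speed limits (rad/s): [2.57, 2.57, 3.14, 3.14, 3.14, 3.14, 3.14].

INTERFACE

Orientations are given as a unit quaternion [x, y, z, w].
In Python, from rig import * gives the robot as it stands.
- The arm moves only by the shell command python3 -m pendant 'ROWS' [FORCE]. ROWS is JSON, a list that holds one entry, the list of rows, each a list of 7 numbers: the shift along the tool's x, y, z scaled (see below), then the turn, a rotation vector about the tool's x, y, z scaled (see below), then the opening, from -1 (shut) to 1 (fully open). A call has 1 to 12 rows; each row is the pose to reach, as a shift and turn from the pose commanded when the call began, along the tool's axes at that moment, turning the shorter way round; what a row does not reach only later rows make up. The controller multiplies each number of a shift by 0.5 m and each number of a turn by pi rad. A row lasts 1/10 s, in which the tool goes at most 50 mm and 8.59 degrees, less where a joint would pass 70% of its speed; a pose out of reach is approached as far as the arm can. A call with a number of a shift or a turn outside -1 to 1 is refused whole. A call with a gripper value outside its range is refused whole. The fingers move at their own pace and stop on an object; FORCE is the grip in N (left out, the last holds). Time passes only in rows, so rows that repeat a pose let the fingers close. It gives the time, the measured TCP pose, the force, the opening and the grip force at its end, in the units of the state.
- get_state(): the state, without advancing time (a new reading comes with each control period).
- get_image(name): name is "scene" or "top"; returns the picture (480x640x3 uint8, red, green, blue); there is no depth.
- camera_model(name): a dict with "vertical_fov" (degrees; the focal length in pixels is half the picture's height over the tangent of half this angle, whatever the lens; pixels are square), "cx", "cy" (the principal point, pixels), "cam_to_world" (4x4, takes a point from camera to world coordinates). Camera axes: x right, y down, z forward; pixel columns grow to the right and rows downward; lengths in mm; the calibration is good to about 2 mm. A picture is of the moment at which its call begins. camera_model takes no time and is no camera call.
- close_job(): hands the job in; it is judged then, once.
Trained networks look in the newest picture that a camera, given by its name, has taken for a name from the list of things; names that differ only in an ending like _2 or _b are one class to them, and where a whole thing is asked for, a point or a joint stands for the part that bears it (a point fixed in the world has none). Each returns a list of dicts, best first, with "score" (0 to 1); they miss things now and then, are a little off and sometimes report something else, mostly with a low value. They report only what shows in the picture. A call takes as long as a camera call.
- trace(camera, label): "region" (480x640 bool, what is visible of it) and "position" ([row, column] in pixels, amid what is visible of it).
The state is a dict: "t": time; "joint_positions": joint angles; "joint_velocities": joint speeds; "effort": joint torques, N m; "ee_pos": TCP position; "orientation": TCP orientation; "wrist_force": force on the tool from outside, world axes, zero at the start; "wrist_torque": the same for the moment, N m; "gripper_width": finger opening in mm; "grip_force": force on a finger pad.
Only numpy, scipy, OpenCV 4.12 (cv2) and the standard library are available. Lean on these libraries where they do the work, as an engineer would, in place of code of your own. Each camera call takes 0.05 s, during which the arm holds its last target. There are 200 camera calls.

## Working session

There is one attempt and no reset: what is moved stays moved. The work goes in short steps, Python scripts to look and compute and a shell command to move; the robot and the scene stay as the last step left them, time stands still between calls to the robot, and variables do not carry over. Pictures are saved under pics/ and viewed, at most 10 in all, crops included, and the job is handed in when it is done.

```bash
mkdir -p pics
python3 - <<'E'
from rig import *
import cv2,numpy as np
s=get_state();print(s['t'],s['ee_pos'],s['orientation'],s['gripper_width'])
for n in("scene","top"):
    im=get_image(n);cv2.imwrite(f"pics/{n}0.png",im[:,:,::-1]);m=camera_model(n);print(n,m)
    for l in("dryer","tray","dial","start_key","wing_left","dial_pointer","dial_centre","start_key_top","tray_lip","oil_bottle","marker"):
        for r in trace(n,l)[:1]:print(n,l,round(r['score'],2),r['position'],r['region'].sum())
E
```

```text
0.0 [209.3311026  588.35390677 301.90699873] [ 1.70006550e-01  9.85442492e-01 -9.26560416e-04 -9.25644205e-05] 88.39247868674931
scene {'vertical_fov': 50.65251784643441, 'cx': 321.5122447895782, 'cy': 240.29350536941743, 'cam_to_world': array([[ 1.79094917e-01, -7.44902436e-01,  6.42686060e-01,
        -7.40153430e+00],
       [-9.83830992e-01, -1.36437741e-01,  1.16022936e-01,
         1.02415521e+01],
       [ 1.26086670e-03, -6.53073582e-01, -7.57293409e-01,
         7.35930054e+02],
       [ 0.00000000e+00,  0.00000000e+00,  0.00000000e+00,
         1.00000000e+00]])}
scene dryer 0.67 [224.5, 321.1] 8545
scene tray 0.93 [246.6, 275.2] 3489
scene dial 0.9 [214.1, 342.8] 685
scene start_key 0.63 [208.6, 344.2] 237
scene wing_left 0.71 [207.2, 344.4] 233
scene dial_pointer 0.8 [215.2, 346.1] 629
scene dial_centre 0.68 [212.8, 342.2] 602
scene start_key_top 0.63 [221.4, 324.3] 8720
scene tray_lip 0.74 [246.3, 273.1] 3463
scene marker 0.82 [315.0, 323.6] 710
top {'vertical_fov': 44.216351067136266, 'cx': 318.3614844009768, 'cy': 247.90593653458419, 'cam_to_world': array([[ 1.03161396e-02, -9.89403931e-01,  1.44822094e-01,
         3.86525166e+02],
       [-9.99944652e-01, -1.05066813e-02, -5.50904635e-04,
         1.27951722e+02],
       [ 2.06666680e-03, -1.44808395e-01, -9.89457557e-01,
         1.18781902e+03],
       [ 0.00000000e+00,  0.00000000e+00,  0.00000000e+00,
         1.00000000e+00]])}
top dryer 0.93 [210.8, 320.9] 8588
top dial 0.91 [207.6, 343.6] 709
top start_key 0.5 [248.8, 337.7] 87
top wing_left 0.49 [203.9, 343.0] 169
top dial_pointer 0.63 [202.0, 345.6] 723
top dial_centre 0.82 [207.2, 340.0] 681
top start_key_top 0.7 [208.7, 322.1] 8664
top tray_lip 0.75 [205.9, 320.4] 8666
top oil_bottle 0.75 [164.9, 357.5] 191
top marker 0.56 [302.2, 336.9] 402
```

Run:
```python
import cv2
a=cv2.imread("pics/scene0.png")[150:350,180:440];b=cv2.imread("pics/top0.png")[130:330,200:460]
cv2.imwrite("pics/c1.png",cv2.resize(a,None,fx=3,fy=3,interpolation=2));cv2.imwrite("pics/c2.png",cv2.resize(b,None,fx=3,fy=3,interpolation=2))
```

```text
(no output)
```

View pics/c1.png

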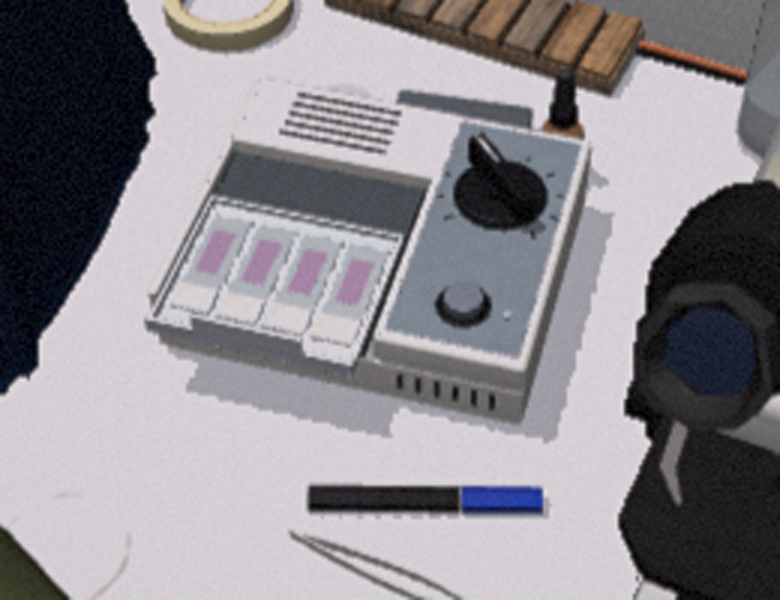

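View pics/c2.png

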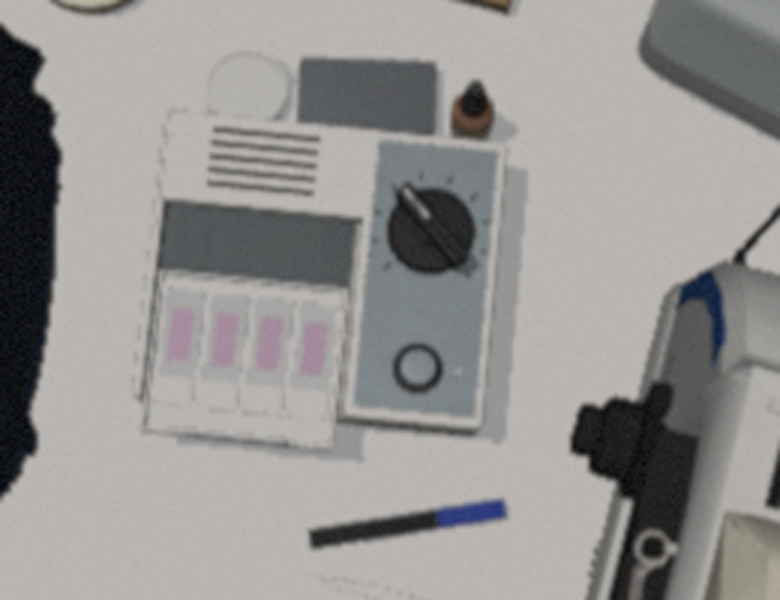

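The scene crop shows the dryer with its tray drawn out to the front: lip at about crop (250,340), key at (464,300), dial at (500,192), and pointer up-left at (474,140). The top crop agrees: dial (431,230), key (417,368), pointer end (404,186), wing tail (470,270). Now for the measurements.

```bash
cat > h.py <<'E'
import numpy as np
from rig import *
def ray(n,c,r,z):
    m=camera_model(n);f=240/np.tan(np.radians(m['vertical_fov']/2));T=m['cam_to_world']
    d=T[:3,:3]@np.array([(c-m['cx'])/f,(r-m['cy'])/f,1]);o=T[:3,3]
    return (o+d*(z-o[2])/d[2])[:2]
def pix(n,p):
    m=camera_model(n);f=240/np.tan(np.radians(m['vertical_fov']/2));q=np.linalg.inv(m['cam_to_world'])@np.r_[p,1]
    return np.array([m['cx']+f*q[0]/q[2],m['cy']+f*q[1]/q[2]])
E
python3 - <<'E'
from h import *
from scipy.optimize import least_squares
T=lambda u,v,z:ray("top",200+u/3,130+v/3,z); S=lambda u,v,z:ray("scene",180+u/3,150+v/3,z)
for n,p in dict(key=(T(417,368,72),S(464,297,72)),skirt=(T(431,231,68),S(500,192,68)),ptr=(T(404,187,88),S(474,137,88)),tail=(T(470,270,88),S(540,232,75)),BR=(T(506,147,62),S(589,142,62)),FR=(T(478,418,62),S(523,368,62)),FLc=(T(344,412,62),S(373,350,62)),BL=(T(168,110,62),S(262,80,62)),trayFL=(T(145,430,62),S(148,320,62)),trayFR=(T(332,445,62),S(352,362,62)),trayBL=(T(162,270,57),S(212,197,57)),trayBR=(T(348,288,57),S(402,237,57)),blockR=(T(361,218,62),S(430,178,62)),blockL=(T(165,201,62),S(235,143,62))).items(): print(n,*[x.round(1) for x in p])
E
```

```text
key [541.1  87.9] [540.8  86.4]
skirt [631.   79.2] [629.9  78.8]
ptr [655.   97.3] [653.7  99.2]
tail [601.7  55.3] [595.3  50.3]
BR [688.8  30.2] [688.9  30.6]
FR [510.6  48.4] [504.4  47.1]
FLc [513.6 134. ] [501.8 131.4]
BL [711.3 251.5] [708.  247.9]
trayFL [500.7 260.8] [499.9 261.6]
trayFR [492.4 141.4] [491.4 141.2]
trayBL [605.6 253.2] [604.3 253.6]
trayBR [595.  132.4] [592.8 132.4]
blockR [640.4 124.4] [639.7 123.7]
blockL [650.3 251.9] [647.8 250.1]
```

```bash
cat >> h.py <<'E'
from scipy.spatial.transform import Rotation as Ro
def go(p,head):
    """row numbers for TCP p (mm), tool y heading (deg), tool down"""
    s=get_state();R=Ro.from_quat(s['orientation'])
    h=np.radians(head);y=np.array([np.cos(h),np.sin(h),0]);z=np.array([0,0,-1.]);x=np.cross(y,z)
    G=Ro.from_matrix(np.c_[x,y,z])
    print('shift',(R.inv().apply(np.array(p)-s['ee_pos'])/500).round(4),'turn',((R.inv()*G).as_rotvec()/np.pi).round(4))
def st():
    s=get_state();m=Ro.from_quat(s['orientation']).as_matrix()
    print(round(s['t'],2),s['ee_pos'].round(1),'head',np.degrees(np.arctan2(m[1,1],m[0,1])).round(2),'tilt',m[:2,2].round(4),'F',s['wrist_force'].round(2),'j',np.round(s['joint_positions'],2),'w',round(s['gripper_width'],1))
E
python3 - <<'E'
from h import *
st();go((466,203.5,302),85.2)
# eyepiece: triangulate top(575,440) with scene(660,430..300)
a=[(z,ray("top",200+575/3,130+440/3,z).round()) for z in(100,200,300)]
for z,p in a: print(z,p,((pix("scene",[*p,z])-[180,150])*3).round())
E
```

```text
1.2 [209.5 588.9 302.7] head 70.42 tilt [-0.      0.0001] F [ 0.06 -0.02  0.12] j [-1.2   0.69 -0.19  1.57  0.16  0.9  -0.22] w 88.3
shift [-0.7417 -0.5542  0.0014] turn [ 0.     -0.     -0.0821]
100 [493.  -9.] [629. 357.]
200 [484.   4.] [622. 239.]
300 [474.  16.] [615.  93.]
```

```bash
python3 -m pendant '[[[-0.7417,-0.5542,0,0,0,-0.0821,-1],[-0.7417,-0.5542,0,0,0,-0.0821,-1],[-0.7417,-0.5542,0,0,0,-0.0821,-1],[-0.7417,-0.5542,0,0,0,-0.0821,-1],[-0.7417,-0.5542,0,0,0,-0.0821,-1],[-0.7417,-0.5542,0,0,0,-0.0821,-1],[-0.7417,-0.5542,0,0,0,-0.0821,-1],[-0.7417,-0.5542,0,0,0,-0.0821,-1],[-0.7417,-0.5542,0,0,0,-0.0821,-1],[-0.7417,-0.5542,0,0,0,-0.0821,-1],[-0.7417,-0.5542,0,0,0,-0.0821,-1],[-0.7417,-0.5542,0,0,0,-0.0821,-1]]]' 10
python3 - <<'E'
from h import *
st();go((466,203.5,125),85.2)
E
```

```text
t: 2.4
ee_pos: [465.3, 205.1, 302.9]
orientation: [0.041, 0.999, 0.001, -0.0]
wrist_force: [0.1, 0.5, 0.1]
gripper_width: 0.5
grip_force: 0.0
2.4 [465.3 205.1 302.9] head 85.29 tilt [-0.0003  0.0016] F [0.1  0.5  0.07] j [-0.29  0.55 -0.33  1.91  0.26  0.72  0.72] w 0.5
shift [-0.0019 -0.0036  0.3557] turn [ 0.0005 -0.0001  0.0005]
```

```bash
python3 -m pendant '[[[0,-0.003,0.356,0,0,0,-1],[0,-0.003,0.356,0,0,0,-1],[0,-0.003,0.356,0,0,0,-1],[0,-0.003,0.356,0,0,0,-1],[0,-0.003,0.356,0,0,0,-1],[0,-0.003,0.356,0,0,0,-1]]]'
python3 - <<'E'
from h import *
import cv2
st();im=get_image("scene");cv2.imwrite("pics/c3.png",cv2.resize(im[150:350,180:440,::-1],None,fx=3,fy=3,interpolation=2))
E
```

```text
t: 3.0
ee_pos: [465.1, 204.2, 125.1]
orientation: [0.04, 0.999, 0.001, -0.0]
wrist_force: [0.9, -0.1, -0.7]
gripper_width: 0.7
grip_force: 0.0
3.0 [465.1 204.2 125.1] head 85.39 tilt [-0.0006  0.0011] F [ 0.88 -0.07 -0.7 ] j [-0.41  0.84 -0.15  2.04  0.41  0.28  0.58] w 0.7
```

View pics/c3.png

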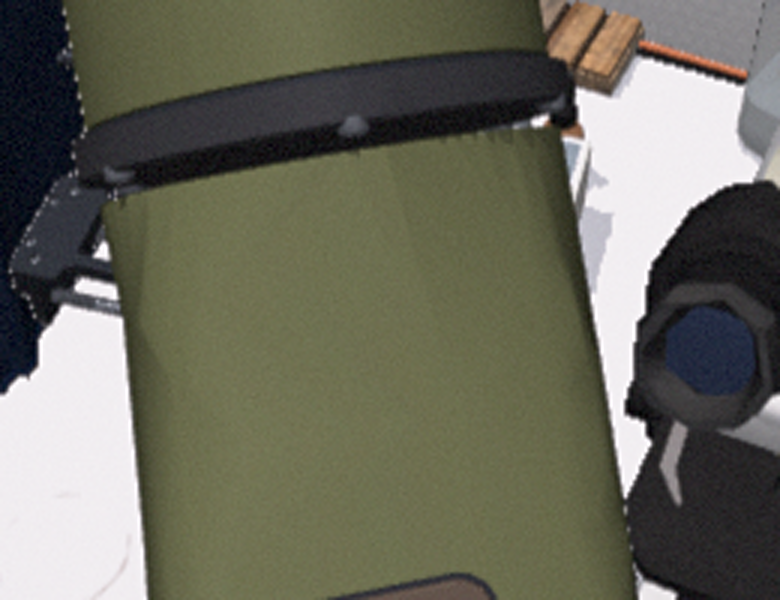

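The arm hides the dryer in this picture (crop x 110–630), so I'll push by force feedback and check later.

```bash
python3 -m pendant '[[[-0.01,0,0,0,0,0,-1],[-0.02,0,0,0,0,0,-1],[-0.03,0,0,0,0,0,-1],[-0.04,0,0,0,0,0,-1],[-0.05,0,0,0,0,0,-1],[-0.058,0,0,0,0,0,-1],[-0.066,0,0,0,0,0,-1],[-0.074,0,0,0,0,0,-1],[-0.082,0,0,0,0,0,-1],[-0.09,0,0,0,0,0,-1],[-0.098,0,0,0,0,0,-1],[-0.106,0,0,0,0,0,-1]]]';python3 -m pendant '[[[-0.004,0,0,0,0,0,-1],[-0.008,0,0,0,0,0,-1]]]';python3 - <<'E'
from h import *
st()
E
```

```text
t: 4.25
ee_pos: [519.1, 197.5, 124.6]
orientation: [0.042, 0.999, 0.0, 0.0]
wrist_force: [-0.6, 0.1, -0.9]
gripper_width: 0.5
grip_force: 0.3
t: 4.45
ee_pos: [522.8, 197.2, 124.7]
orientation: [0.042, 0.999, 0.0, -0.0]
wrist_force: [-0.3, -0.2, 0.6]
gripper_width: 0.5
grip_force: 0.4
4.45 [522.8 197.2 124.7] head 85.19 tilt [-0.0001  0.    ] F [-0.27 -0.2   0.62] j [-0.32  0.88 -0.21  1.89  0.41  0.41  0.65] w 0.5
```

```bash
for i in 1; do python3 -m pendant '[[[-0.004,0,0,0,0,0,-1],[-0.008,0,0,0,0,0,-1]]]'|grep -E "ee|force";python3 -m pendant '[[[-0.004,0,0,0,0,0,-1],[-0.008,0,0,0,0,0,-1]]]'|grep -E "ee|force";python3 -m pendant '[[[-0.004,0,0,0,0,0,-1],[-0.008,0,0,0,0,0,-1]]]'|grep -E "ee|force"; done
```

```text
ee_pos: [526.8, 196.9, 124.7]
wrist_force: [0.0, -0.3, 0.1]
grip_force: 0.3
ee_pos: [530.1, 196.7, 124.7]
wrist_force: [-5.1, 0.8, 4.5]
grip_force: 2.6
ee_pos: [530.6, 196.8, 124.6]
wrist_force: [-12.8, 2.2, 8.8]
grip_force: 6.6
```

Force rises to 13 N at x = 530, where the lip should be when the tray is home. I'll back off, rise and look.

```bash
python3 -m pendant '[[[0.02,0,0,0,0,0,-1],[0.05,0,0,0,0,0,-1],[0.05,0,-0.1,0,0,0,-1],[0.1,0,-0.2,0,0,0,-1],[0.2,0.0,-0.3,0,0,0,-1],[0.2,0.2,-0.35,0,0,0,-1],[0.2,0.3,-0.35,0,0,0,-1],[0.2,0.3,-0.35,0,0,0,-1],[0.2,0.3,-0.35,0,0,0,-1]]]'
python3 - <<'E'
from h import *
import cv2
st();im=get_image("top");cv2.imwrite("pics/c4.png",cv2.resize(im[130:330,200:460,::-1],None,fx=3,fy=3,interpolation=2))
im=get_image("scene");cv2.imwrite("pics/c5.png",cv2.resize(im[150:350,180:440,::-1],None,fx=3,fy=3,interpolation=2))
E
```

```text
t: 5.95
ee_pos: [446.4, 362.0, 302.0]
orientation: [0.038, 0.999, 0.005, 0.002]
wrist_force: [0.6, 1.1, -0.4]
gripper_width: 0.5
grip_force: 0.0
5.95 [446.4 362.  302. ] head 85.62 tilt [0.0037 0.0097] F [ 0.57  1.08 -0.35] j [-0.57  0.63 -0.32  1.72  0.25  0.82  0.49] w 0.5
```

View pics/c4.png

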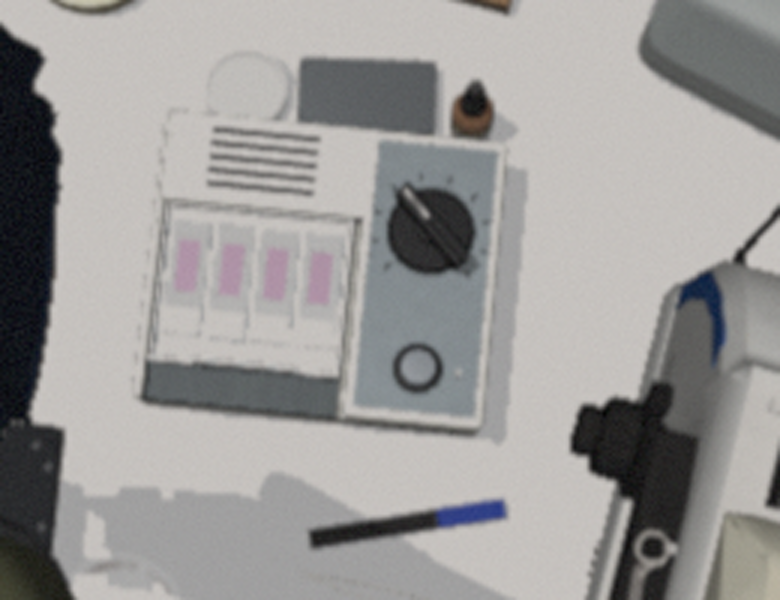

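The top picture shows the tray home: back edge against the block (crop row about 205–220) and dark plate now bare at the front. The dial and the bystanders haven't moved. Next is the dial.

Run:
```python
from h import *
go((627.2,118.5,250),128.5)
```

```text
shift [-0.3969 -0.445   0.0998] turn [ 0.0005  0.0007 -0.2396]
```

```bash
python3 -m pendant '[[[-0.397,-0.445,0.1,0,0,-0.24,-1],[-0.397,-0.445,0.1,0,0,-0.24,-1],[-0.397,-0.445,0.1,0,0,-0.24,-1],[-0.397,-0.445,0.1,0,0,-0.24,-1],[-0.397,-0.445,0.1,0,0,-0.24,-1],[-0.397,-0.445,0.1,0,0,-0.24,-1],[-0.397,-0.445,0.1,0,0,-0.24,-1],[-0.397,-0.445,0.1,0,0,-0.24,-1],[-0.397,-0.445,0.1,0,0,-0.24,-1]]]'
python3 - <<'E'
from h import *
st();go((627.2,118.5,138),128.5)
E
```

```text
t: 6.95
ee_pos: [625.6, 115.9, 249.5]
orientation: [-0.329, 0.944, 0.0, -0.001]
wrist_force: [0.3, 0.7, 0.4]
gripper_width: 0.8
grip_force: 0.0
6.95 [625.6 115.9 249.5] head 128.42 tilt [-0.0012  0.0002] F [0.3  0.68 0.38] j [ 0.03  0.81 -0.54  1.57  0.49  0.9   1.56] w 0.8
shift [-0.0059  0.002   0.2231] turn [ 0.0003 -0.0002 -0.0004]
```

```bash
python3 -m pendant '[[[-0.006,0.002,0.1,0,0,0,-1],[-0.006,0.002,0.2,0,0,0,-1],[-0.006,0.002,0.223,0,0,0,-1],[-0.006,0.002,0.223,0,0,0,-1],[-0.006,0.002,0.223,0,0,0,-1],[-0.006,0.002,0.223,0,0,0,-1],[-0.006,0.002,0.223,0,0,0,-1]]]'
python3 - <<'E'
from h import *
import cv2
st();im=get_image("top");cv2.imwrite("pics/c6.png",cv2.resize(im[130:330,200:460,::-1],None,fx=3,fy=3,interpolation=2))
E
```

```text
t: 7.65
ee_pos: [629.5, 118.8, 140.4]
orientation: [-0.329, 0.944, -0.0, 0.002]
wrist_force: [-0.6, -0.4, -0.6]
gripper_width: 0.4
grip_force: 0.0
7.65 [629.5 118.8 140.4] head 128.39 tilt [0.0035 0.0011] F [-0.62 -0.4  -0.59] j [-0.02  0.95 -0.46  1.62  0.59  0.7   1.48] w 0.4
```

View pics/c6.png

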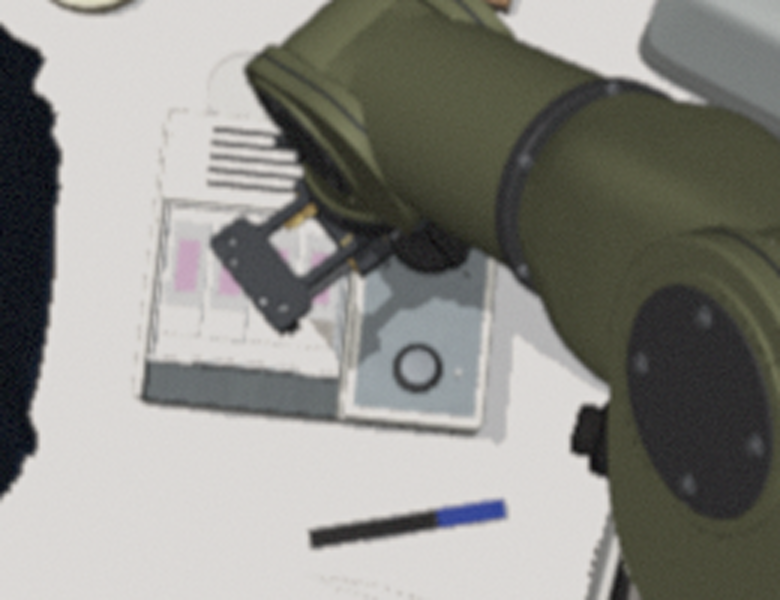

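The picture shows the closed fingers just left of the wing at crop (370,260) and clear of it. I'll approach to near contact, then orbit about the dial axis.

```bash
cat >> h.py <<'E'
AX=np.array([630.5,79.]);TH0=38.5
def pose(phi,d=23.,r=22.):
    t=np.radians(TH0-phi);u=np.array([np.cos(t),np.sin(t)]);n=np.array([-u[1],u[0]])
    return (*(AX+r*u+d*n),138.),TH0-phi+90
E
python3 - <<'E'
from h import *
st();go(*pose(0,24.5))
E
```

```text
7.7 [629.3 118.6 140. ] head 128.38 tilt [0.0029 0.0008] F [-0.05 -0.36  0.56] j [-0.02  0.95 -0.46  1.62  0.59  0.7   1.48] w 0.5
shift [ 0.0035 -0.0145  0.0041] turn [-0.0004  0.0009 -0.0007]
```

```bash
python3 -m pendant '[[[0.0015,-0.007,0.003,0,0,0,-1],[0.003,-0.0145,0.003,0,0,0,-1],[0.003,-0.0145,0.003,0,0,0,-1],[0.003,-0.0145,0.003,0,0,0,-1],[0.003,-0.0145,0.003,0,0,0,-1]]]'
python3 - <<'E'
from h import *
st()
go(*pose(0))
for p in range(5,61,5): print(p);go(*pose(p))
E
```

```text
t: 8.2
ee_pos: [631.7, 111.9, 136.7]
orientation: [-0.329, 0.944, 0.0, -0.0]
wrist_force: [-0.2, -0.1, -0.2]
gripper_width: 0.4
grip_force: 0.0
8.2 [631.7 111.9 136.7] head 128.4 tilt [-0.0001  0.0003] F [-0.2  -0.11 -0.19] j [-0.    0.96 -0.46  1.62  0.59  0.71  1.49] w 0.4
shift [-0.0012 -0.0039 -0.0027] turn [ 0.0001  0.     -0.0006]
5
shift [-0.005  -0.0079 -0.0027] turn [0.0001 0.     0.0272]
10
shift [-0.0085 -0.0122 -0.0027] turn [0.0001 0.     0.055 ]
15
shift [-0.0116 -0.0168 -0.0027] turn [0.0001 0.     0.0828]
20
shift [-0.0143 -0.0217 -0.0027] turn [ 1.000e-04 -0.000e+00  1.105e-01]
25
shift [-0.0166 -0.0268 -0.0027] turn [ 1.000e-04 -0.000e+00  1.383e-01]
30
shift [-0.0183 -0.032  -0.0027] turn [ 1.000e-04 -0.000e+00  1.661e-01]
35
shift [-0.0197 -0.0374 -0.0027] turn [ 1.000e-04 -0.000e+00  1.939e-01]
40
shift [-0.0205 -0.0429 -0.0027] turn [ 1.000e-04 -0.000e+00  2.216e-01]
45
shift [-0.0209 -0.0484 -0.0027] turn [ 1.000e-04 -0.000e+00  2.494e-01]
50
shift [-0.0208 -0.054  -0.0027] turn [ 1.000e-04 -0.000e+00  2.772e-01]
55
shift [-0.0202 -0.0595 -0.0027] turn [ 1.00e-04 -0.00e+00  3.05e-01]
60
shift [-0.0191 -0.065  -0.0027] turn [ 1.000e-04 -0.000e+00  3.328e-01]
```

```bash
python3 -m pendant '[[[-0.005,-0.008,-0.003,0,0,0.027,-1],[-0.0085,-0.012,-0.003,0,0,0.055,-1],[-0.0116,-0.017,-0.003,0,0,0.083,-1],[-0.0143,-0.0217,-0.003,0,0,0.11,-1],[-0.0166,-0.0268,-0.003,0,0,0.138,-1],[-0.0183,-0.032,-0.003,0,0,0.166,-1],[-0.0197,-0.0374,-0.003,0,0,0.194,-1],[-0.0205,-0.043,-0.003,0,0,0.222,-1],[-0.0209,-0.0484,-0.003,0,0,0.249,-1],[-0.0208,-0.054,-0.003,0,0,0.277,-1],[-0.0202,-0.0595,-0.003,0,0,0.305,-1],[-0.0202,-0.0595,-0.003,0,0,0.305,-1]]]'
python3 - <<'E'
from h import *
import cv2
st();im=get_image("top");a=im[130:330,200:460,::-1]
b=get_image("scene")[150:350,180:440,::-1];cv2.imwrite("pics/c7.png",cv2.resize(np.hstack([a[20:150,60:200],b[20:150,60:200]]),None,fx=2.8,fy=2.8,interpolation=2))
E
```

```text
t: 9.4
ee_pos: [658.3, 95.1, 138.2]
orientation: [0.143, 0.99, 0.0, 0.0]
wrist_force: [-0.3, 0.3, 0.0]
gripper_width: 0.4
grip_force: 0.1
9.4 [658.3  95.1 138.2] head 73.5 tilt [0.0003 0.0002] F [-0.33  0.33  0.02] j [-0.1   0.95 -0.22  1.55  0.29  0.68  0.82] w 0.4
```

View pics/c7.png

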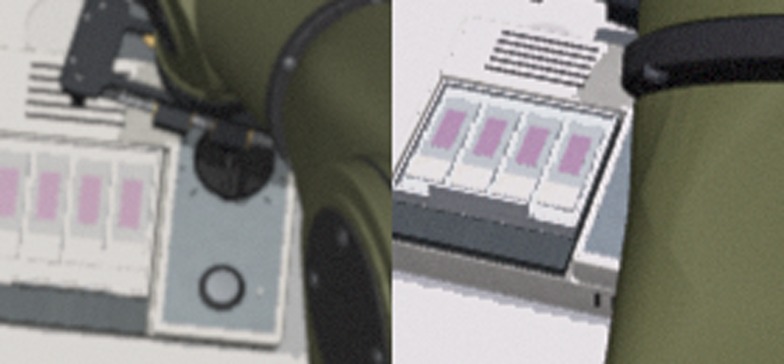

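The dial is following: its wing tail in the top view is near (238,190) of the pair. Continuing to nominal 112°.

Run:
```python
from h import *
for p in (60,65,70,75,80,85,90,95,100,104,108,112): print(p);go(*pose(p))
```

```text
60
shift [-0.0041 -0.0039  0.0003] turn [-0.0001 -0.0001  0.0285]
65
shift [-0.0075 -0.0083  0.0003] turn [-0.0001 -0.0001  0.0563]
70
shift [-0.0106 -0.0129  0.0003] turn [-0.0001 -0.0001  0.084 ]
75
shift [-0.0133 -0.0178  0.0003] turn [-1.000e-04 -1.000e-04  1.118e-01]
80
shift [-0.0155 -0.0229  0.0003] turn [-1.000e-04 -0.000e+00  1.396e-01]
85
shift [-0.0173 -0.0281  0.0003] turn [-1.000e-04 -0.000e+00  1.674e-01]
90
shift [-0.0186 -0.0335  0.0003] turn [-1.000e-04 -0.000e+00  1.951e-01]
95
shift [-0.0194 -0.039   0.0003] turn [-1.000e-04 -0.000e+00  2.229e-01]
100
shift [-0.0198 -0.0446  0.0003] turn [-1.000e-04 -0.000e+00  2.507e-01]
104
shift [-0.0197 -0.049   0.0003] turn [-1.000e-04 -0.000e+00  2.729e-01]
108
shift [-0.0193 -0.0534  0.0003] turn [-1.000e-04 -0.000e+00  2.951e-01]
112
shift [-0.0186 -0.0578  0.0003] turn [-1.000e-04 -0.000e+00  3.174e-01]
```

```bash
python3 -m pendant '[[[-0.004,-0.004,0,0,0,0.028,-1],[-0.0075,-0.008,0,0,0,0.056,-1],[-0.0106,-0.013,0,0,0,0.084,-1],[-0.0133,-0.0178,0,0,0,0.112,-1],[-0.0155,-0.023,0,0,0,0.14,-1],[-0.0173,-0.028,0,0,0,0.167,-1],[-0.0186,-0.0335,0,0,0,0.195,-1],[-0.0194,-0.039,0,0,0,0.223,-1],[-0.0198,-0.0446,0,0,0,0.251,-1],[-0.0197,-0.049,0,0,0,0.273,-1],[-0.0193,-0.0534,0,0,0,0.295,-1],[-0.0193,-0.0534,0,0,0,0.295,-1]]]';python3 - <<'E'
from h import *
st();go(*pose(108))
E
```

```text
t: 10.7
ee_pos: [659.8, 66.4, 138.2]
orientation: [0.57, 0.821, -0.0, -0.0]
wrist_force: [0.4, -0.7, 0.4]
gripper_width: 0.5
grip_force: 0.2
10.7 [659.8  66.4 138.2] head 20.47 tilt [-0.0001 -0.    ] F [ 0.43 -0.67  0.43] j [-0.17  0.94  0.01  1.56 -0.01  0.64  0.2 ] w 0.5
shift [ 0.0001 -0.      0.0004] turn [-0.     -0.     -0.0002]
```

```bash
python3 -m pendant '[[[0,0.02,0,0,0,0,-1],[0,0.03,-0.06,0,0,0,-1],[0,0.03,-0.16,0,0,0,-1],[0.1,0,-0.25,0,0,0,-1],[0.2,-0.05,-0.25,0,0,0,-1],[0.3,-0.1,-0.25,0,0,0,-1],[0.4,-0.15,-0.25,0,0,0,-1],[0.5,-0.2,-0.25,0,0,0,-1],[0.5,-0.2,-0.25,0,0,0,-1]]]';python3 - <<'E'
from h import *
import cv2
st();im=get_image("top");a=im[130:330,200:460,::-1]
b=get_image("scene")[150:350,180:440,::-1];cv2.imwrite("pics/c8.png",cv2.resize(np.hstack([a[20:150,60:200],b[20:150,60:200]]),None,fx=2.8,fy=2.8,interpolation=2))
E
```

```text
t: 11.6
ee_pos: [475.9, 268.0, 263.3]
orientation: [0.568, 0.823, -0.0, -0.001]
wrist_force: [0.0, -0.2, 0.1]
gripper_width: 0.7
grip_force: 0.0
11.6 [475.9 268.  263.3] head 20.72 tilt [-0.0018  0.0005] F [ 0.02 -0.16  0.13] j [-0.63  0.64  0.05  1.85 -0.05  0.65 -0.18] w 0.7
```

View pics/c8.png

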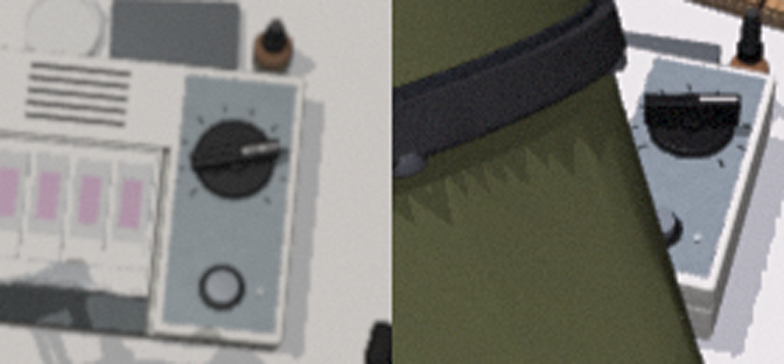

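The pointer now points right: in the top view the wing runs (195,165) to (282,146), a turn of about 116–120°, so four clicks. The bystanders are unmoved. Next I press the key.

Run:
```python
from h import *
go((541,87,160),20.5)
```

```text
shift [-0.3931 -0.0066  0.2047] turn [-0.0012 -0.0013  0.0037]
```

```bash
python3 -m pendant '[[[-0.1,-0.002,0.02,0,0,0,-1],[-0.2,-0.004,0.04,0,0,0,-1],[-0.3,-0.006,0.06,0,0,0,-1],[-0.393,-0.007,0.08,0,0,0,-1],[-0.393,-0.007,0.14,0,0,0,-1],[-0.393,-0.007,0.2,0,0,0,-1],[-0.393,-0.007,0.205,0,0,0,-1],[-0.393,-0.007,0.205,0,0,0,-1],[-0.393,-0.007,0.205,0,0,0,-1]]]';python3 - <<'E'
from h import *
st();go((541,87,137),20.5);go((541,87,130.5),20.5)
E
```

```text
t: 12.6
ee_pos: [544.8, 80.7, 161.9]
orientation: [0.57, 0.821, 0.001, 0.001]
wrist_force: [-1.1, 0.8, -0.2]
gripper_width: 0.7
grip_force: 0.0
12.6 [544.8  80.7 161.9] head 20.46 tilt [0.0018 0.0004] F [-1.11  0.84 -0.22] j [-0.23  0.8   0.    1.91 -0.    0.42  0.13] w 0.7
shift [ 0.0144 -0.0029  0.0497] turn [ 0.0006  0.0001 -0.0002]
shift [ 0.0144 -0.0029  0.0627] turn [ 0.0006  0.0001 -0.0002]
```

```bash
python3 -m pendant '[[[0.008,-0.002,0,0,0,0,-1],[0.008,-0.002,0,0,0,0,-1],[0.008,-0.002,0,0,0,0,-1],[0.008,-0.002,0,0,0,0,-1]]]';python3 - <<'E'
from h import *
st();go((541,87,138),20.5);go((541,87,130),20.5)
E
```

```text
t: 13.0
ee_pos: [542.0, 84.0, 161.1]
orientation: [0.571, 0.821, 0.0, 0.0]
wrist_force: [-0.1, 0.7, 0.7]
gripper_width: 0.4
grip_force: 0.0
13.0 [542.   84.  161.1] head 20.42 tilt [0.0007 0.0001] F [-0.11  0.71  0.75] j [-0.24  0.8   0.    1.92 -0.01  0.42  0.12] w 0.4
shift [0.0063 0.0003 0.0462] turn [ 0.0002  0.0001 -0.0004]
shift [0.0063 0.0003 0.0622] turn [ 0.0002  0.0001 -0.0004]
```

```bash
python3 -m pendant '[[[0.006,0,0.02,0,0,0,-1],[0.006,0,0.04,0,0,0,-1],[0.006,0,0.05,0,0,0,-1],[0.006,0,0.056,0,0,0,-1],[0.006,0,0.062,0,0,0,-1],[0.006,0,0.062,0,0,0,-1],[0.006,0,0.062,0,0,0,-1]]]'
```

```text
t: 13.7
ee_pos: [540.1, 86.9, 132.0]
orientation: [0.571, 0.821, 0.0, -0.0]
wrist_force: [-6.6, 0.4, 27.4]
gripper_width: 0.6
grip_force: 13.2
```

Key bottomed out at tip z 68, with 27 N on the wrist. Releasing and retreating.

```bash
python3 -m pendant '[[[0,0,-0.03,0,0,0,-1],[0,0,-0.12,0,0,0,-1],[0,0,-0.22,0,0,0,-1],[0.1,0,-0.28,0,0,0,-1],[0.2,0,-0.28,0,0,0,-1],[0.3,0,-0.28,0,0,0,-1],[0.4,-0.05,-0.28,0,0,0,-1],[0.45,-0.05,-0.28,0,0,0,-1],[0.45,-0.05,-0.28,0,0,0,-1],[0.45,-0.05,-0.28,0,0,0,-1],[0.45,-0.05,-0.28,0,0,0,-1]]]';python3 - <<'E'
from h import *
import cv2
st();im=get_image("top");cv2.imwrite("pics/c9.png",cv2.resize(im[130:330,200:460,::-1],None,fx=3,fy=3,interpolation=2))
E
```

```text
t: 14.8
ee_pos: [439.9, 287.2, 269.6]
orientation: [0.572, 0.82, -0.0, 0.001]
wrist_force: [1.1, -0.3, 0.1]
gripper_width: -0.2
grip_force: 0.0
14.8 [439.9 287.2 269.6] head 20.25 tilt [ 0.0005 -0.0013] F [ 1.12 -0.35  0.1 ] j [-0.7   0.61  0.06  1.91 -0.06  0.63 -0.25] w -0.2
```

View pics/c9.png

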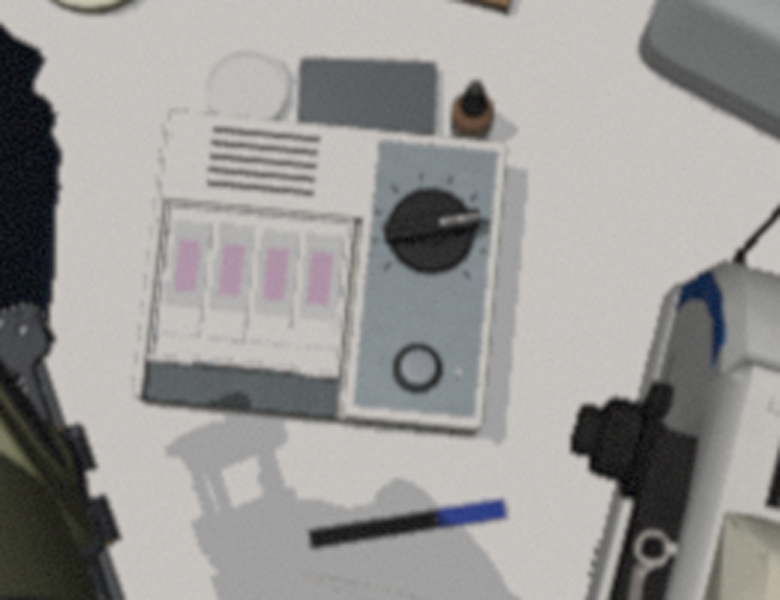

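The tray is home, the wing runs (385,236)–(487,213) on the fourth click, the key at (417,368) is up, and the bystanders are in place.

```bash
python3 -c "
from rig import *
print(close_job())"
```

```text
the job is handed in; nothing more can be done
None
```

The job is handed in, with no verdict returned: the last picture shows the tray against the back block, the dial four clicks clockwise of its start, the start key up again after a full press, and no visible change to the things round the dryer.

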